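# Break down the plate piles and load the drilling jig

### The job

Take the two crossed piles of plates apart: lay the black backing board in the blue corner jig first, then the aluminium plate flat on top of it, both pushed up square against the jig's end fence and side fence. Lay the brass plate lengthwise in the middle of the yellow tray and the copper plate lengthwise in the middle of the red tray. Set every plate down rather than dropping it, and leave the mug, the spray can and the wrench where they are.

Things in the scene. Friction and masses are not known exactly. Their poses are not given: they have to be found in the camera images.
- backing_board: Black plastic backing board, about 0.11 kg, 110 x 50 x 14 mm (x, y, z), two small round marks on its top on the long centre line. Origin: centre of its underside; x along its length, z up. Its two ways round are alike. At the start it lies crosswise on top of one of the two piles, its underside 17 mm above the bench.
- aluminium_plate: Pale silver aluminium plate, about 0.21 kg, 110 x 50 x 14 mm (x, y, z), two small round marks on its top on the long centre line. Origin: centre of its underside; x along its length, z up. Its two ways round are alike. At the start it is the lower plate of one of the two piles, on a fixed green mat 150 x 150 x 3 mm.
- brass_plate: Golden-yellow brass plate, about 0.65 kg, 110 x 50 x 14 mm (x, y, z), two small round marks on its top on the long centre line. Origin: centre of its underside; x along its length, z up. Its two ways round are alike. At the start it lies crosswise on top of the other pile from the black board, its underside 17 mm above the bench.
- copper_plate: Red-orange copper plate, about 0.68 kg, 110 x 50 x 14 mm (x, y, z), two small round marks on its top on the long centre line. Origin: centre of its underside; x along its length, z up. Its two ways round are alike. At the start it is the lower plate of one of the two piles, on a fixed green mat 150 x 150 x 3 mm.
- jig: Fixed jig, sizes in mm: blue base 160 x 120 x 8 (x, y, z), origin mid-underside. Steel fences up to z 38. End fence: stop face at x +60, y -12 to 32. Side fence: stop face at y +35, two blocks at x -50 to -28 and 38 to 60, a finger gap between; all 12 thick, outside the faces. A plate lengthwise along x and home on both has its centre at x +5, y +10; undersides: board z 8, aluminium z 22.
- yellow_tray: Yellow open shallow tray, 155 x 130 x 14 mm outside (x, y, z), walls and floor 4 mm thick, fixed to the bench. Origin: centre of its underside; x along its length.
- red_tray: Red open shallow tray, 155 x 130 x 14 mm outside (x, y, z), walls and floor 4 mm thick, fixed to the bench. Origin: centre of its underside; x along its length.
- mug: Bystander: white ceramic mug, 80 mm across, 90 mm tall, standing. Origin: centre of its underside.
- spray_can: Bystander: green can with white cap, 56 mm across, 150 mm tall, standing. Origin: centre of its underside.
- wrench: Bystander: steel wrench about 150 mm long, lying flat between the two piles. Origin near its middle, x along its length.
Things that resemble listed ones, but are neither listed nor needed, are in the scene too. Of the things that look like the copper_plate, the smallest one is meant.

How it is judged:
By the outcome, as a careful person would: the job done as asked, in the order asked, and still so for the second after the job is handed in, with the robot touching nothing.
It also fails if it takes over 112 s, if anything falls off the work surface, if the arm or the gripper's body presses on something with over 40 N, if the wrist force passes 120 N, or if a joint passes its speed limit or range.

### The arm

A 6-joint arm with a two-finger parallel gripper is mounted at the origin on the work surface. World frame = base frame: x ahead of the robot, y to its left, z up, the work surface at z = 0. Lengths are in m, angles in rad, forces in N, time in s.
With the tool pointing down it reaches from about 0.225 to 0.875 m from the base axis. Payload 3.4 kg.
Tool frame: the origin (TCP) lies at the very end of the fingers, on their centre line; the grasp point (between the pads) lies 19 mm behind it; z points along the fingers, y is the line along which they close (so a half turn about z gives the same grasp; the last joint's range is limited). The gripper opens to 85 mm and grips with 20 to 120 N. Pads are 22 mm wide; open, the fingers measure 114 mm over their backs; the gripper's body (76 mm by 85 mm) begins 54 mm behind the grasp point. The pads swing forward as they close: fully open they stand 13 mm farther back than shut.
Start: joints at [1.057, 0.276, 1.505, -0, 1.361, -0.121], TCP at [0.22, 0.531, 0.231] pointing down, gripper open.
Joint ranges: [-2.89, 2.89], [-0.75, 2.08], [0.22, 2.7], [-1.18, 4.32], [0.11, 2.71], [-2.7, 2.7]. Speed limits (rad/s): [2.57, 2.57, 3.14, 3.14, 3.14, 3.14].

### API

Orientations are given as a unit quaternion [w, x, y, z].
In Python, from rig import manip gives the robot as it stands. The module is installed in compiled form; this text tells all that it offers.
- The arm moves only by the tool play_rows, never from a script. Its argument "motion" is a list of rows, each a list of 5 numbers: the shift along the tool's x, y, z in units of 40 mm (1.0 is 40 mm), then the turn about the tool's z in units of 10 degrees (1.0 is 10 degrees), then the finger opening in mm, from 0 to 85.4. A call has 1 to 5 rows; each row is the pose to reach, as a shift and turn from the pose commanded when the call began, along the tool's axes at that moment; what a row does not reach only later rows make up. A row lasts 1/8 s, in which the tool goes at most 62.5 mm and 10.7 degrees, less where a joint would pass 70% of its speed; a pose out of reach is approached as far as the arm can. A call with a gripper value outside its range is refused whole. The fingers move at their own pace and stop on an object; "newtons" is the grip in N (left out, the last holds). Time passes only in rows, so rows that repeat a pose let the fingers close. It gives the time, the measured TCP pose, the force, the opening and the grip force at its end, in the units of the state.
- manip.get_state(): the state, without advancing time (a new reading comes with each control period).
- manip.get_image(name): name is "side" or "top"; returns a dict with "img" (420x560x3 uint8, red, green, blue), "range_z" (420x560 float32, m along the optical axis (not along the pixel's ray), 0 where there is no reading), "fx", "fy", "cx", "cy" (pixels), "D" ([k1, k2, p1, p2, k3] as OpenCV has them; the pictures are not rectified), "R" (3x3) and "t" (3): a world point X has camera coordinates R X + t. Camera axes: x right, y down, z forward; pixel columns grow to the right and rows downward; lengths in m; the calibration is good to about 2 mm. A picture is of the moment at which its call begins.
- manip.sign_off(): hands the job in; it is judged then, once.
The state is a dict: "clock": time; "qpos": joint angles; "qd": joint speeds; "effort": joint torques, N m; "position": TCP position; "ee_rot": TCP orientation; "contact_force": force on the tool from outside, world axes, zero at the start; "moment": the same for the moment, N m; "width": finger opening in m; "gripper_force": force on a finger pad.
Only numpy, scipy, OpenCV 4.12 (cv2) and the standard library are available. Lean on these libraries where they do the work, as an engineer would, in place of code of your own. Each camera call takes 0.05 s, during which the arm holds its last target. There are 200 camera calls.

## Working session

There is one attempt and no reset: what is moved stays moved. The work goes in short steps, Python scripts to look and compute and a tool call to move; the robot and the scene stay as the last step left them, time stands still between calls to the robot, and variables do not carry over. Pictures are saved under pics/ and viewed, at most 14 in all, crops included, and the job is handed in when it is done.

Besides the shell and the picture viewer there is one more tool, called after ">>>" by a JSON object that holds its "method" and its "body", one argument or row to a line. play_rows: Moves the arm, as the interface text tells. Its arguments: {"type":"object","properties":{"motion":{"type":"array","items":{"type":"array","items":{"type":"number"}}},"newtons":{"type":"number"}},"required":["motion"]}

```bash
mkdir -p pics; ls
cat > h.py <<'E'
import numpy as np, cv2
from rig import manip
def grab(n):
    d=manip.get_image(n); d['K']=np.array([[d['fx'],0,d['cx']],[0,d['fy'],d['cy']],[0,0,1.]]); d['D']=np.array(d['D'],float); d['R']=np.array(d['R']); d['t']=np.array(d['t']); return d
def plane(d,uv,z):
    "pixels -> world points on height z"
    p=cv2.undistortPoints(np.array(uv,float).reshape(-1,1,2),d['K'],d['D']).reshape(-1,2)
    r=np.c_[p,np.ones(len(p))]@d['R']; c=-d['R'].T@d['t']
    return c+r*((z-c[2])/r[:,2])[:,None]
def cloud(d):
    h,w=d['range_z'].shape; u,v=np.meshgrid(np.arange(w),np.arange(h))
    p=cv2.undistortPoints(np.stack([u,v],-1).reshape(-1,1,2).astype(float),d['K'],d['D']).reshape(-1,2)
    Z=d['range_z'].reshape(-1,1); X=(np.c_[p,np.ones(len(p))]*Z-d['t'])@d['R']
    X[Z[:,0]==0]=np.nan; return X.reshape(h,w,3)
def save(d,f,box=None,s=1):
    im=d['img'][...,::-1]
    if box: a,b,c,e=box; im=im[b:e,a:c]
    cv2.imwrite('pics/'+f,cv2.resize(im,None,fx=s,fy=s,interpolation=cv2.INTER_CUBIC))
E
python3 - <<'E'
from h import *
for n in('top','side'):
    d=grab(n); save(d,n+'0.png',s=1.4); print(n,-d['R'].T@d['t'],d['R'][2],d['fx'],d['D'])
s=manip.get_state(); print(s)
E
```

```text
pics
top [ 0.35202611 -0.09004778  1.34730726] [ 0.12363172  0.01924076 -0.99214162] 441.7260695903839 [-0.0802897  0.         0.         0.         0.       ]
side [-0.04960003 -0.96172441  1.34443524] [ 0.32989455  0.53416284 -0.77835702] 542.3301957765631 [-0.14733741  0.          0.          0.          0.        ]
{'clock': 0.1, 'qpos': array([ 1.05698816e+00,  2.76533312e-01,  1.50600369e+00, -3.50980945e-05,
        1.36065903e+00, -1.21026178e-01]), 'qd': array([ 9.17005688e-04, -7.07417001e-04, -2.85688597e-03, -8.82375753e-04,
        5.23877956e-04, -3.56755717e-05]), 'effort': array([ 1.57726245e-03, -4.17701304e+01, -2.46404082e+01,  4.36584912e-05,
        5.75094775e-03,  3.01606804e-05]), 'position': array([0.2198921 , 0.53080037, 0.23052643]), 'ee_rot': array([-2.33916581e-04,  1.95127313e-01,  9.80777594e-01, -7.66999981e-04]), 'contact_force': array([-0.77601438,  0.32197501, -0.96830941]), 'moment': array([-0.03683745, -0.0098604 ,  0.06433045]), 'gripper_force': 0.0, 'width': 0.0853322324093069}
```

View pics/top0.png

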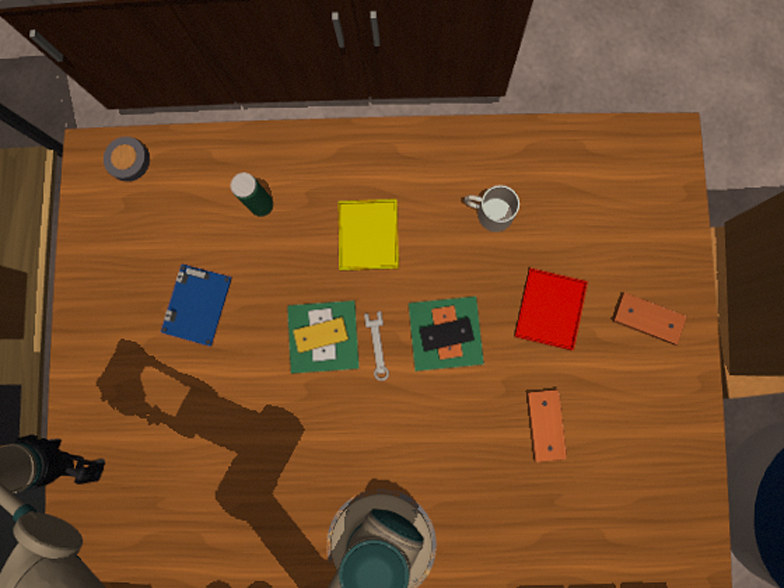

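View pics/side0.png

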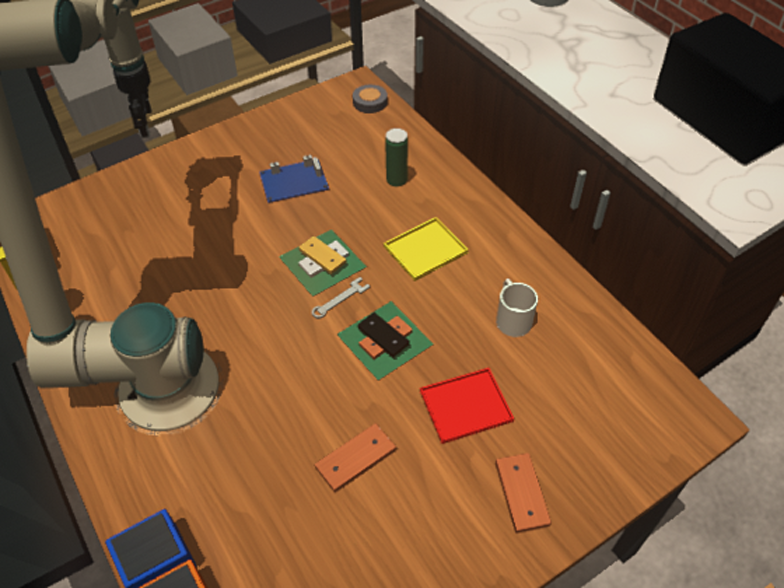

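The top view shows up = +x and left = +y. Copper-coloured candidates in the 784-px view are (446,330) under the black board on a green mat, (650,317) and (546,425). The one on the mat looks the smallest. Next I'll measure everything and crop around the piles.

```bash
cat >> h.py <<'E'
# name: (hsv lo, hi, height of seen face, min area px)
COL={'yellowtray':((27,180,80),(34,255,255),.014),'brass':((18,100,80),(26,255,255),.031),'red':((0,240,90),(4,255,255),.014),
 'copper':((4,120,120),(14,215,255),.014),'blue':((105,150,50),(125,255,255),.008),'green':((60,80,30),(90,255,140),.003),'silver':((0,0,185),(180,25,255),.017),'black':((0,0,0),(180,255,40),.031)}
def rects(d,name,z=None,amin=120,roi=None):
    lo,hi,z0=COL[name]; z=z0 if z is None else z
    m=cv2.inRange(cv2.cvtColor(d['img'],cv2.COLOR_RGB2HSV),lo,hi)
    if roi: k=np.zeros_like(m); a,b,c,e=roi; k[b:e,a:c]=255; m&=k
    out=[]
    for c in cv2.findContours(m,cv2.RETR_EXTERNAL,cv2.CHAIN_APPROX_NONE)[0]:
        if cv2.contourArea(c)<amin: continue
        P=plane(d,c.reshape(-1,2),z)[:,:2]
        (cx,cy),(w,h),a=cv2.minAreaRect((P*1000).astype(np.float32))
        if w<h: a+=90; w,h=h,w
        out.append((name,c.reshape(-1,2).mean(0).round().tolist(),'ctr mm',round(cx,1),round(cy,1),'size',round(w,1),round(h,1),'yaw',round((a+90)%180-90,1)))
    return out
E
python3 - <<'E'
from h import *
for n in('top','side'):
    d=grab(n); print(n)
    hsv=cv2.cvtColor(d['img'],cv2.COLOR_RGB2HSV)
    if n=='top':
        for q in [(320,235),(332,322),(320,318),(465,226),(390,307),(310,237),(140,217),(263,170),(393,220),(229,228)]: print(q,hsv[q[1],q[0]])
        save(d,'crop1.png',(190,190,500,350),2.5)
    X=cloud(d)
    for k in COL:
        for r in rects(d,k):
            u,v=map(int,r[1]); print(*r,'z',X[v,u,2].round(3))
E
```

```text
top
(320, 235) [ 8 29 35]
(332, 322) [ 13 184 137]
(320, 318) [ 13 196 142]
(465, 226) [ 10 189 167]
(390, 307) [ 10 188 191]
(310, 237) [170  26  30]
(140, 217) [107 195 111]
(263, 170) [ 27 255 193]
(393, 220) [  1 255 195]
(229, 228) [ 13  28 129]
yellowtray [266.0, 167.0] ctr mm 665.4 20.9 size 153.8 127.6 yaw -0.0 z 0.003
brass [229.0, 239.0] ctr mm 444.7 123.0 size 110.8 51.2 yaw -75.8 z 0.029
red [393.0, 221.0] ctr mm 493.5 -375.0 size 153.9 128.5 yaw -14.5 z 0.005
copper [536.0, 274.0] ctr mm 317.7 -814.4 size 130.4 59.9 yaw 85.6 z -0.411
copper [116.0, 279.0] ctr mm 327.5 479.3 size 112.7 75.9 yaw 64.2 z 0.004
copper [246.0, 273.0] ctr mm 419.8 -4.8 size 1491.9 1043.4 yaw 89.6 z -0.002
blue [141.0, 219.0] ctr mm 517.2 405.1 size 157.2 117.7 yaw -16.2 z 0.009
green [267.0, 404.0] ctr mm -41.2 15.7 size 142.4 96.5 yaw 89.7 z 0.223
green [283.0, 376.0] ctr mm 35.6 -33.6 size 114.8 21.0 yaw 63.1 z 0.182
green [230.0, 241.0] ctr mm 442.1 122.9 size 147.9 147.2 yaw 2.9 z 0.028
green [318.0, 238.0] ctr mm 445.4 -145.6 size 146.9 146.5 yaw -85.1 z 0.028
green [183.0, 143.0] ctr mm 7
[... 1998 characters left out ...]
.9 size 147.4 26.6 yaw 64.9 z 0.163
black [454.0, 180.0] ctr mm 1072.1 -276.3 size 282.0 44.4 yaw 28.6 z -0.246
black [424.0, 154.0] ctr mm 1057.3 -138.3 size 252.7 37.2 yaw 39.0 z -0.259
black [497.0, 193.0] ctr mm 1227.5 -386.8 size 676.7 411.3 yaw 60.6 z -0.148
black [37.0, 87.0] ctr mm 39.4 1022.8 size 621.7 32.1 yaw 87.2 z -0.071
black [97.0, 67.0] ctr mm 290.4 963.7 size 394.9 98.3 yaw 77.9 z 0.36
black [520.0, 61.0] ctr mm 1812.4 92.2 size 789.2 375.8 yaw 36.7 z 0.223
black [201.0, 23.0] ctr mm 832.3 1080.9 size 392.3 282.2 yaw -90.0 z -0.094
black [254.0, 23.0] ctr mm 993.6 883.0 size 394.0 33.4 yaw 59.6 z -0.158
black [49.0, 22.0] ctr mm 229.9 1476.3 size 428.4 80.5 yaw 75.1 z 0.756
```

View pics/crop1.png

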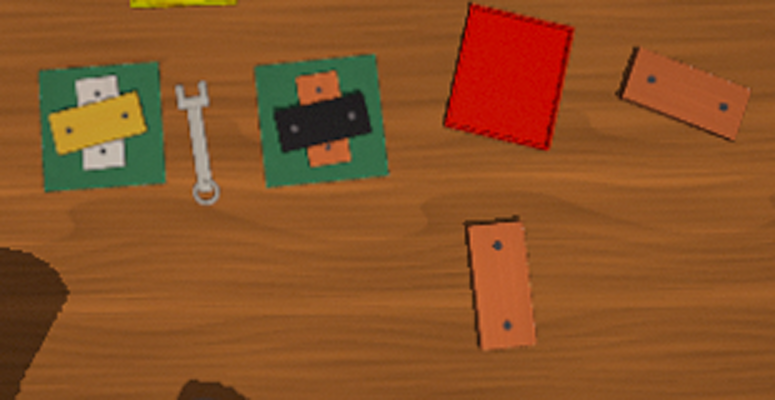

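The crop shows the pile copper at crop (325,118), about 44 px wide, against about 53 px for the loose ones at (690,92) and (502,285). So the one under the black board is the smallest and is the copper plate meant. Next I'll refine with the marks and fences in both views.

```bash
cat > m.py <<'E'
from h import *
def marks(d,xy,yaw,z,sep_guess=None):
    "dark/light blobs along the long centre line of a plate face at height z: resample the face metrically"
    g=cv2.cvtColor(d['img'],cv2.COLOR_RGB2GRAY).astype(np.float32)
    c,s=np.cos(yaw),np.sin(yaw); l=np.arange(-48,48.1,.5)/1e3; w=np.arange(-12,12.1,.5)/1e3
    L,W=np.meshgrid(l,w); P=np.stack([xy[0]+c*L-s*W,xy[1]+s*L+c*W,np.full_like(L,z)],-1).reshape(-1,3)
    uv=cv2.projectPoints(P,cv2.Rodrigues(d['R'])[0],d['t'],d['K'],d['D'])[0].reshape(*L.shape,2).astype(np.float32)
    return cv2.remap(g,uv[...,0],uv[...,1],cv2.INTER_LINEAR),L,W
def plate(d,xy,yaw,z,lo=20,hi=46):
    im,L,W=marks(d,xy,yaw,z); pts=[]
    for sgn in(1,-1):
        m=(L*sgn*1e3>lo)&(L*sgn*1e3<hi); dev=np.where(m,np.abs(im-np.median(im[m])),0); dev[dev<.45*dev.max()]=0
        pts.append([ (dev*L).sum()/dev.sum(),(dev*W).sum()/dev.sum()])
    p=np.array(pts); c,s=np.cos(yaw),np.sin(yaw); q=np.array(xy)+p@np.array([[c,s],[-s,c]])
    v=q[0]-q[1]; return (q.mean(0)*1e3).round(1),round(float(np.degrees(np.arctan2(v[1],v[0]))),1),round(float(np.hypot(*v)*1e3),1)
E
python3 - <<'E'
from m import *
for n in('top','side'):
    d=grab(n)
    print(n,'brass',plate(d,(.4447,.123),np.radians(-75.8),.031),'board',plate(d,(.4419,-.1461),np.radians(-78),.031))
    print('alu',plate(d,(.443,.123),np.radians(5),.017,28,48),'cu',plate(d,(.443,-.146),np.radians(5),.017,28,48))
    hsv=cv2.cvtColor(d['img'],cv2.COLOR_RGB2HSV)
    p=cv2.projectPoints(np.array([[.517,.405,.008]]),cv2.Rodrigues(d['R'])[0],d['t'],d['K'],d['D'])[0].ravel().astype(int)
    print(p,hsv[p[1],p[0]])
    X=cloud(d); m=(X[...,2]>.03)&(X[...,2]<.05)&(abs(X[...,0]-.52)<.1)&(abs(X[...,1]-.41)<.1)
    save(d,n+'jig.png',(p[0]-50,p[1]-45,p[0]+50,p[1]+45),4)
    COL['blue']=((105,120,40),(128,255,255),.008); print(rects(d,'blue',roi=(p[0]-60,p[1]-60,p[0]+60,p[1]+60)))
    # fence tops in jig frame (guess)
    c,s=np.cos(np.radians(-16.2)),np.sin(np.radians(-16.2)); q=X[m][:,:2]-[.5172,.4051]
    J=q@np.array([[c,-s],[s,c]]); print(len(J),(J*1e3).min(0).round(),(J*1e3).max(0).round())
E
python3 -c "
import cv2,numpy as np
a=cv2.imread('pics/topjig.png');b=cv2.imread('pics/sidejig.png');cv2.imwrite('pics/jig.png',np.hstack([a,b]))"
```

```text
top brass (array([444.7, 123.9]), -75.9, 69.7) board (array([ 441.2, -146.6]), -78.2, 70.1)
alu (array([445.7, 121.8]), 4.8, 68.6) cu (array([ 446.8, -147. ]), 6.7, 69.3)
[139 217] [106 195 110]
[('blue', [140.0, 216.0], 'ctr mm', 517.3, 405.0, 'size', 158.1, 118.0, 'yaw', -16.1)]
120 [-49. -13.] [71. 50.]
side brass (array([443.9, 123.3]), -76.3, 69.6) board (array([ 441.3, -147.3]), -78.1, 70.1)
alu (array([445.6, 121.5]), 5.0, 69.5) cu (array([ 443.5, -149.8]), 5.0, 63.2)
[209 127] [113 120 121]
[('blue', [209.0, 129.0], 'ctr mm', 515.9, 404.5, 'size', 153.6, 114.1, 'yaw', -16.1)]
76 [-52. -16.] [70. 47.]
```

View pics/jig.png

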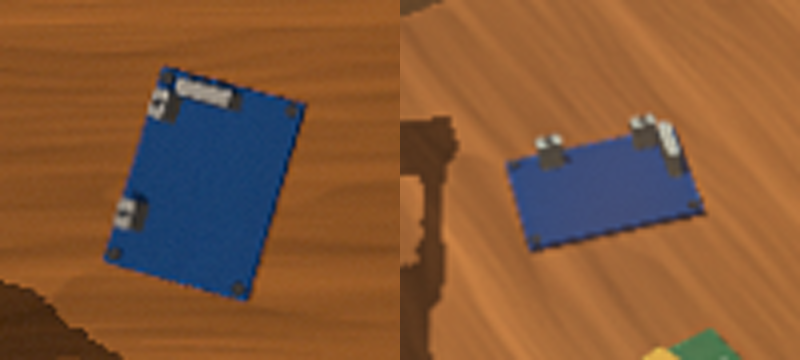

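The jig picture confirms the end fence is at jig +x (left picture 205,92) and the two side blocks are at +y (163,105 and 130,213). The jig centre is about (517,405) at yaw -16.1°. Next is a move planner that works out the numbers.

```bash
cat > p.py <<'E'
import sys,numpy as np
from rig import manip
from scipy.spatial.transform import Rotation as Ro
def pose():
    s=manip.get_state(); w,x,y,z=s['ee_rot']; R=Ro.from_quat([x,y,z,w]).as_matrix()
    return np.array(s['position'])*1e3,np.degrees(np.arctan2(R[1,0],R[0,0])),R[:,2],s
if __name__=='__main__':   # args: x,y,z,phi ... successive waypoints (mm, deg)
    p,f,zz,s=pose(); print('t',round(s['clock'],2),p.round(1),round(f,1),zz.round(3),'F',s['contact_force'].round(1),'w',round(s['width']*1e3,1),'g',s['gripper_force'])
    for a in sys.argv[1:]:
        t=[float(v) for v in a.split(',')]; q=np.array(t[:3]); F=np.radians(f); d=q-p
        u=[d[0]*np.cos(F)+d[1]*np.sin(F), d[0]*np.sin(F)-d[1]*np.cos(F), -d[2]]
        df=(t[3]-f+180)%360-180
        print(a,'->',(np.array(u)/40).round(2).tolist(),round(-df/10,2),'rows',round(max(np.linalg.norm(d)/62.5,abs(df)/10.7),1)); p,f=q,t[3]
E
python3 p.py 330,200,150,130 441.2,-147,100,101.9 441.2,-147,40,101.9
```

```text
t 0.3 [220.  531.1 231. ] 157.5 [-0. -0. -1.] F [-0.3 -0.2 -0.7] w 85.5 g 0.0
330,200,150,130 -> [-5.71, -6.59, 2.03] 2.75 rows 5.7
441.2,-147,100,101.9 -> [-8.43, -3.45, 1.25] 2.81 rows 5.9
441.2,-147,40,101.9 -> [0.0, 0.0, 1.5] -0.0 rows 1.0
```

>>> {"method": "play_rows", "body": {
  "motion": [
    [-5.71, -6.59, 2.03, 2.75, 70],
    [-5.71, -6.59, 2.03, 2.75, 70],
    [-5.71, -6.59, 2.03, 2.75, 70],
    [-5.71, -6.59, 2.03, 2.75, 70],
    [-5.71, -6.59, 2.03, 2.75, 70]
  ]
}}

```text
clock: 0.92
position: [0.3167, 0.2408, 0.1603]
ee_rot: [0.001, 0.422, 0.906, 0.001]
contact_force: [1.7, -0.9, -0.2]
width: 0.0701
gripper_force: 0.0
```

```bash
python3 p.py 441.2,-147,100,101.9
```

```text
t 0.93 [316.7 240.8 160.3] 130.0 [ 0.001  0.    -1.   ] F [ 1.7 -0.9 -0.2] w 70.1 g 0.0
441.2,-147,100,101.9 -> [-9.42, -3.86, 1.51] 2.81 rows 6.6
```

>>> {"method": "play_rows", "body": {
  "motion": [
    [-8.9, -3.65, 1.4, 2.81, 70],
    [-8.9, -3.65, 1.4, 2.81, 70],
    [-8.9, -3.65, 1.4, 2.81, 70],
    [-8.9, -3.65, 1.4, 2.81, 70],
    [-8.9, -3.65, 1.4, 2.81, 70]
  ]
}}

```text
clock: 1.55
position: [0.4108, -0.0543, 0.1155]
ee_rot: [0.001, 0.63, 0.776, 0.0]
contact_force: [0.1, -0.7, 0.1]
width: 0.07
gripper_force: 0.0
```

>>> {"method": "play_rows", "body": {
  "motion": [
    [0, 0, 0, 0, 70],
    [0, 0, 0, 0, 70]
  ]
}}

```text
clock: 1.8
position: [0.4097, -0.0521, 0.1152]
ee_rot: [-0.001, 0.631, 0.776, 0.0]
contact_force: [0.4, -0.4, 0.1]
width: 0.07
gripper_force: 0.0
```

```bash
python3 p.py 441.2,-147,45,101.9 441.2,-147,17,101.9
```

```text
t 1.8 [409.7 -52.1 115.2] 101.8 [-0.001  0.001 -1.   ] F [ 0.4 -0.4  0.1] w 70.0 g 0.0
441.2,-147,45,101.9 -> [-2.48, 0.29, 1.76] -0.01 rows 2.0
441.2,-147,17,101.9 -> [0.0, 0.0, 0.7] -0.0 rows 0.4
```

>>> {"method": "play_rows", "body": {
  "motion": [
    [-2.48, 0.29, 1.76, 0, 70],
    [-2.48, 0.29, 1.76, 0, 70],
    [-2.48, 0.29, 1.76, 0, 70],
    [-2.48, 0.29, 1.76, 0, 70]
  ]
}}

```text
clock: 2.3
position: [0.4414, -0.1449, 0.0452]
ee_rot: [-0.001, 0.629, 0.777, 0.0]
contact_force: [-0.9, -0.1, -0.2]
width: 0.0699
gripper_force: 0.0
```

```bash
python3 p.py 441.2,-147,17,101.9
python3 - <<'E'
from h import *
d=grab('side'); save(d,'s1.png',(200,170,360,310),4)
E
```

```text
t 2.3 [ 441.4 -144.9   45.2] 102.0 [-0.001  0.001 -1.   ] F [-0.9 -0.1 -0.2] w 69.9 g 0.0
441.2,-147,17,101.9 -> [-0.05, -0.02, 0.7] 0.01 rows 0.5
```

View pics/s1.png

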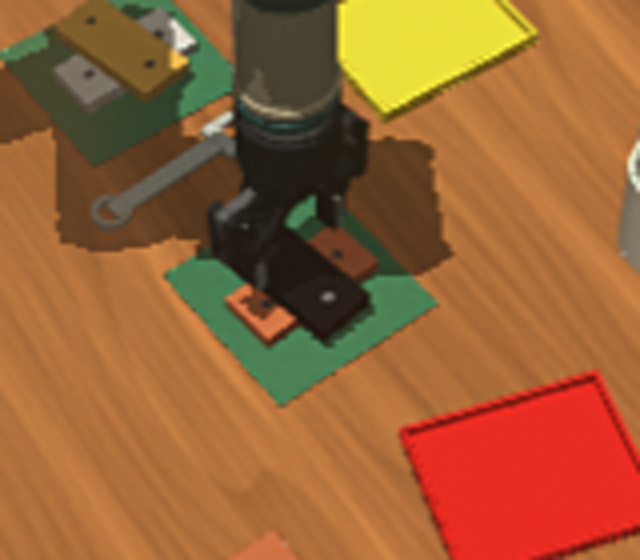

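The crop shows the fingers straddling the black board at (262,270) and (330,205), over the copper. Now I'll go down and grip.

>>> {"method": "play_rows", "body": {
  "motion": [
    [-0.05, 0, 0.7, 0, 70],
    [-0.05, 0, 0.7, 0, 70],
    [-0.05, 0, 0.7, 0, 40],
    [-0.05, 0, 0.7, 0, 40],
    [-0.05, 0, 0.7, 0, 40]
  ],
  "newtons": 35
}}

```text
clock: 2.98
position: [0.443, -0.1484, 0.0184]
ee_rot: [0.001, 0.63, 0.777, 0.001]
contact_force: [-1.2, 2.3, 7.6]
width: 0.0488
gripper_force: 36.9
```

>>> {"method": "play_rows", "body": {
  "motion": [
    [0, 0, 0, 0, 40],
    [0, 0, 0, 0, 40]
  ]
}}

```text
clock: 3.22
position: [0.4431, -0.1484, 0.0184]
ee_rot: [0.001, 0.63, 0.776, 0.001]
contact_force: [-0.7, 3.5, 7.3]
width: 0.0489
gripper_force: 36.9
```

```bash
python3 p.py
```

```text
t 3.23 [ 443.1 -148.4   18.4] 101.9 [ 0.002  0.    -1.   ] F [-0.7  3.5  7.3] w 48.9 g 36.89419090747833
```

>>> {"method": "play_rows", "body": {
  "motion": [
    [0, 0, -0.1, 0, 40],
    [0, 0, -0.25, 0, 40],
    [0, 0, -0.5, 0, 40],
    [0, 0, -1, 0, 40],
    [0, 0, -1.5, 0, 40]
  ]
}}

```text
clock: 3.85
position: [0.4423, -0.1489, 0.078]
ee_rot: [0.0, 0.63, 0.777, 0.0]
contact_force: [0.8, 0.3, -0.8]
width: 0.0489
gripper_force: 36.5
```

```bash
python3 p.py
python3 - <<'E'
from h import *
d=grab('side'); save(d,'s2.png',(200,150,360,290),4)
E
```

```text
t 3.85 [ 442.3 -148.9   78. ] 101.9 [ 0.  0. -1.] F [ 0.8  0.3 -0.8] w 48.9 g 36.53367877006531
```

View pics/s2.png

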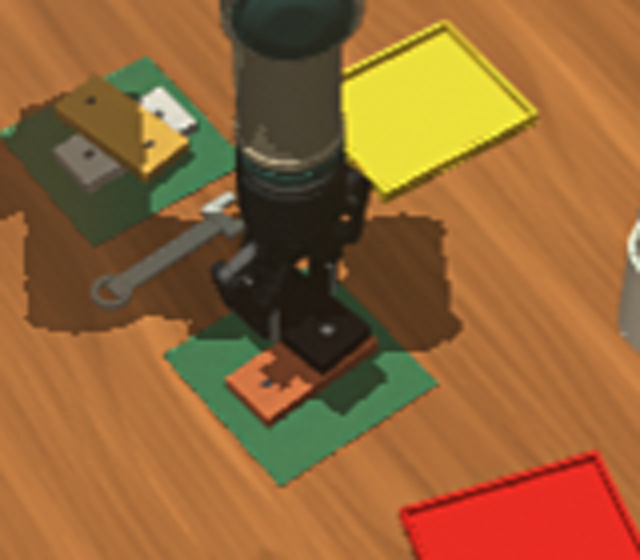

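The board is gripped level, at (325,325) in the crop, and clear of the copper, so I'll carry it to the jig.

```bash
python3 p.py 470,150,110,135 521.3,409.8,70,163.9
```

```text
t 3.9 [ 444.1 -149.7   80.3] 101.9 [ 0.005 -0.002 -1.   ] F [ 0.6 -0.  -0.1] w 49.0 g 36.583077907562256
470,150,110,135 -> [7.2, 2.18, -0.74] -3.31 rows 4.8
521.3,409.8,70,163.9 -> [3.69, 5.5, 1.0] -2.89 rows 4.3
```

>>> {"method": "play_rows", "body": {
  "motion": [
    [7.2, 2.18, -0.74, -3.31, 40],
    [7.2, 2.18, -0.74, -3.31, 40],
    [7.2, 2.18, -0.74, -3.31, 40],
    [7.2, 2.18, -0.74, -3.31, 40],
    [7.2, 2.18, -0.74, -3.31, 40]
  ]
}}

```text
clock: 4.53
position: [0.4684, 0.1532, 0.107]
ee_rot: [0.0, 0.382, 0.924, 0.0]
contact_force: [0.9, -1.3, -1.1]
width: 0.0487
gripper_force: 36.6
```

```bash
python3 p.py 521.3,409.8,70,163.9
```

```text
t 4.53 [468.4 153.2 107. ] 135.1 [ 0.001  0.    -1.   ] F [ 0.9 -1.3 -1.1] w 48.7 g 36.63357675075531
521.3,409.8,70,163.9 -> [3.59, 5.47, 0.93] -2.88 rows 4.2
```

>>> {"method": "play_rows", "body": {
  "motion": [
    [3.59, 5.47, 0.93, -2.88, 40],
    [3.59, 5.47, 0.93, -2.88, 40],
    [3.59, 5.47, 0.93, -2.88, 40],
    [3.59, 5.47, 0.93, -2.88, 40],
    [3.59, 5.47, 0.93, -2.88, 40]
  ]
}}

```text
clock: 5.15
position: [0.5217, 0.411, 0.0683]
ee_rot: [0.0, 0.139, 0.99, 0.001]
contact_force: [0.1, -1.2, -0.7]
width: 0.0493
gripper_force: 36.8
```

>>> {"method": "play_rows", "body": {
  "motion": [
    [0, 0, 0, 0, 40],
    [0, 0, 0, 0, 40],
    [0, 0, 0, 0, 40]
  ]
}}

```text
clock: 5.52
position: [0.5216, 0.4056, 0.07]
ee_rot: [0.0, 0.142, 0.99, -0.0]
contact_force: [-0.0, -0.6, -0.8]
width: 0.0492
gripper_force: 36.8
```

```bash
python3 p.py 521.3,409.8,45,163.9 521.3,409.8,14,163.9
python3 - <<'E'
from h import *
d=grab('top'); save(d,'t3.png',(60,140,220,280),4)
E
```

```text
t 5.53 [521.6 405.6  70. ] 163.7 [ 0. -0. -1.] F [-0.  -0.6 -0.8] w 49.2 g 36.766939759254456
521.3,409.8,45,163.9 -> [0.04, 0.1, 0.63] -0.02 rows 0.4
521.3,409.8,14,163.9 -> [0.0, 0.0, 0.78] -0.0 rows 0.5
```

View pics/t3.png

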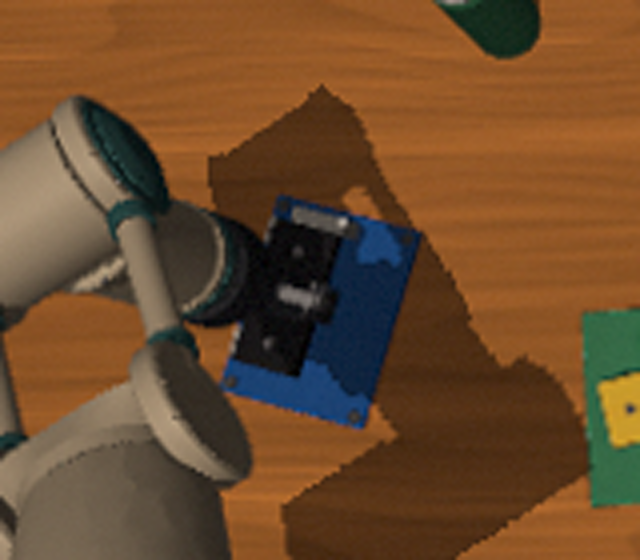

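The board is over the jig with both marks visible (crop 298,252 and 267,343). I'll check its centre relative to the TCP.

```bash
python3 - <<'E'
from m import *
d=grab('top'); uv=np.array([[298,252],[267,343]])/4+[60,140]-.375
P=plane(d,uv,.0826)*1e3; print(P.round(1),P.mean(0).round(1),np.hypot(*(P[0]-P[1])[:2]),np.degrees(np.arctan2(*(P[0]-P[1])[1::-1])))
E
python3 p.py 521.3,409.8,45,163.9
```

```text
[[551.9 396.   82.6]
 [484.9 417.5  82.6]] [518.4 406.7  82.6] 70.39047710397578 -17.755200740518273
t 5.62 [521.8 406.   70. ] 163.7 [ 0.  0. -1.] F [ 0.5 -0.1 -0.8] w 49.0 g 36.7670077085495
521.3,409.8,45,163.9 -> [0.04, 0.09, 0.63] -0.02 rows 0.4
```

>>> {"method": "play_rows", "body": {
  "motion": [
    [0.02, 0.09, 0.4, -0.02, 40],
    [0.02, 0.09, 0.8, -0.02, 40],
    [0.02, 0.09, 1.1, -0.02, 40],
    [0.02, 0.09, 1.35, -0.02, 40],
    [0.02, 0.09, 1.35, -0.02, 40]
  ]
}}

```text
clock: 6.25
position: [0.5211, 0.4105, 0.0141]
ee_rot: [-0.001, 0.139, 0.99, -0.001]
contact_force: [-0.3, -0.0, -0.7]
width: 0.0488
gripper_force: 36.8
```

>>> {"method": "play_rows", "body": {
  "motion": [
    [0, 0, 0, 0, 40],
    [0, 0, 0, 0, 40]
  ]
}}

```text
clock: 6.5
position: [0.5223, 0.4112, 0.0161]
ee_rot: [0.001, 0.139, 0.99, 0.0]
contact_force: [-0.6, 0.9, -1.6]
width: 0.0491
gripper_force: 36.8
```

```bash
python3 p.py 522,409.6,9.6,163.9
```

```text
t 6.5 [522.3 411.2  16.1] 164.0 [ 0.001  0.001 -1.   ] F [-0.6  0.9 -1.6] w 49.1 g 36.764482855796814
522,409.6,9.6,163.9 -> [-0.0, -0.04, 0.16] 0.01 rows 0.1
```

>>> {"method": "play_rows", "body": {
  "motion": [
    [0, 0, 0.06, 0, 40],
    [0, 0, 0.1, 0, 40],
    [0, 0, 0.13, 0, 40],
    [0, 0, 0.16, 0, 40],
    [0, 0, 0.16, 0, 40]
  ]
}}

```text
clock: 7.12
position: [0.5218, 0.4109, 0.0095]
ee_rot: [0.0, 0.139, 0.99, 0.0]
contact_force: [-2.0, -1.3, 3.3]
width: 0.0488
gripper_force: 37.2
```

>>> {"method": "play_rows", "body": {
  "motion": [
    [0, 0, 0.02, 0, 40],
    [0, 0, 0.02, 0, 40]
  ]
}}

```text
clock: 7.38
position: [0.5218, 0.4109, 0.0095]
ee_rot: [0.0, 0.139, 0.99, 0.0]
contact_force: [-1.3, -1.4, 6.4]
width: 0.0488
gripper_force: 37.6
```

>>> {"method": "play_rows", "body": {
  "motion": [
    [-0.03, 0, 0, 0, 40],
    [-0.06, 0, 0, 0, 40],
    [-0.09, 0, 0, 0, 40],
    [-0.12, 0, 0, 0, 40],
    [-0.12, 0, 0, 0, 40]
  ]
}}

```text
clock: 8.0
position: [0.5255, 0.4104, 0.0094]
ee_rot: [-0.001, 0.139, 0.99, 0.001]
contact_force: [-4.2, 0.2, 7.9]
width: 0.049
gripper_force: 37.7
```

>>> {"method": "play_rows", "body": {
  "motion": [
    [0, 0.03, 0, 0, 40],
    [0, 0.06, 0, 0, 40],
    [0, 0.09, 0, 0, 40],
    [0, 0.12, 0, 0, 40],
    [0, 0.12, 0, 0, 40]
  ]
}}

```text
clock: 8.62
position: [0.5273, 0.4129, 0.0095]
ee_rot: [-0.0, 0.139, 0.99, -0.001]
contact_force: [-3.1, -4.4, 9.2]
width: 0.0489
gripper_force: 37.8
```

```bash
python3 p.py
```

```text
t 8.62 [527.3 412.9   9.5] 164.0 [-0.001 -0.002 -1.   ] F [-3.1 -4.4  9.2] w 48.9 g 37.81013309955597
```

>>> {"method": "play_rows", "body": {
  "motion": [
    [0, 0.04, 0, 0, 40],
    [0, 0.08, 0, 0, 40],
    [0, 0.12, 0, 0, 40],
    [0, 0.12, 0, 0, 40]
  ]
}}

```text
clock: 9.12
position: [0.5278, 0.4147, 0.0096]
ee_rot: [-0.001, 0.138, 0.99, -0.004]
contact_force: [-3.2, -12.1, 12.7]
width: 0.0491
gripper_force: 38.2
```

>>> {"method": "play_rows", "body": {
  "motion": [
    [-0.04, 0, 0, 0, 40],
    [-0.08, 0, 0, 0, 40],
    [-0.12, 0, 0, 0, 40],
    [-0.12, 0, 0, 0, 40]
  ]
}}

```text
clock: 9.62
position: [0.5278, 0.4146, 0.0096]
ee_rot: [-0.005, 0.139, 0.99, -0.004]
contact_force: [-14.0, -5.8, 16.6]
width: 0.0489
gripper_force: 38.6
```

```bash
python3 p.py
```

```text
t 9.62 [527.8 414.6   9.6] 164.1 [-0.011 -0.006 -1.   ] F [-14.   -5.8  16.6] w 48.9 g 38.62524211406708
```

Both fences are felt: y stopped at 12 N and x at 14 N. Releasing gently.

>>> {"method": "play_rows", "body": {
  "motion": [
    [0.03, -0.02, -0.06, 0, 40],
    [0.03, -0.02, -0.06, 0, 53],
    [0.03, -0.02, -0.06, 0, 56],
    [0.03, -0.02, -0.06, 0, 60],
    [0.03, -0.02, -0.06, 0, 62]
  ]
}}

```text
clock: 10.25
position: [0.5336, 0.4178, 0.011]
ee_rot: [0.001, 0.139, 0.99, 0.001]
contact_force: [-0.0, -0.2, -0.3]
width: 0.0621
gripper_force: 0.0
```

>>> {"method": "play_rows", "body": {
  "motion": [
    [0, -0.04, 0, 0, 64],
    [0, -0.04, -0.4, 0, 64],
    [0, -0.04, -1.2, 0, 66],
    [0, -0.04, -2, 0, 66],
    [0, -0.04, -2, 0, 66]
  ]
}}

```text
clock: 10.88
position: [0.5342, 0.417, 0.0951]
ee_rot: [0.003, 0.139, 0.99, 0.003]
contact_force: [-0.4, 0.7, -0.7]
width: 0.066
gripper_force: 0.0
```

```bash
python3 p.py 470,200,100,135 446.4,123.6,60,104
```

```text
t 10.88 [534.2 417.   95.1] 164.0 [ 0.007  0.005 -1.   ] F [-0.4  0.7 -0.7] w 66.0 g 0.0
470,200,100,135 -> [0.05, -5.66, -0.12] 2.9 rows 3.6
446.4,123.6,60,104 -> [-0.93, -1.77, 1.0] 3.1 rows 2.9
```

>>> {"method": "play_rows", "body": {
  "motion": [
    [0.05, -5.66, -0.12, 2.9, 68],
    [0.05, -5.66, -0.12, 2.9, 68],
    [0.05, -5.66, -0.12, 2.9, 68],
    [0.05, -5.66, -0.12, 2.9, 68],
    [0.05, -5.66, -0.12, 2.9, 68]
  ]
}}

```text
clock: 11.5
position: [0.4657, 0.1961, 0.0952]
ee_rot: [-0.001, 0.384, 0.923, -0.001]
contact_force: [0.6, 0.6, -0.0]
width: 0.0682
gripper_force: 0.0
```

>>> {"method": "play_rows", "body": {
  "motion": [
    [-0.9, -1.8, 1, 3.1, 68],
    [-0.9, -1.8, 1, 3.1, 68],
    [-0.9, -1.8, 1, 3.1, 68],
    [-0.9, -1.8, 1, 3.1, 68],
    [-0.9, -1.8, 1, 3.1, 68]
  ]
}}

```text
clock: 12.12
position: [0.4427, 0.1228, 0.0555]
ee_rot: [0.0, 0.614, 0.789, 0.0]
contact_force: [0.6, 0.1, -0.0]
width: 0.068
gripper_force: 0.0
```

>>> {"method": "play_rows", "body": {
  "motion": [
    [0, 0, 0, 0, 68],
    [0, 0, 0, 0, 68]
  ]
}}

```text
clock: 12.38
position: [0.4422, 0.1224, 0.0555]
ee_rot: [0.0, 0.615, 0.788, 0.0]
contact_force: [-0.3, 0.1, 0.4]
width: 0.0678
gripper_force: 0.0
```

```bash
python3 p.py 444.4,123.6,40,104 444.4,123.6,19,104
python3 - <<'E'
from m import *
for n in('top','side'):
    d=grab(n); save(d,n+'4.png',(90,170,190,260) if n=='top' else (159,82,259,172),4)
    print(n,plate(d,(.5247,.4132),np.radians(-16.1),.022))
a=cv2.imread('pics/top4.png');b=cv2.imread('pics/side4.png');cv2.imwrite('pics/j4.png',np.hstack([a,b]))
E
```

```text
t 12.38 [442.2 122.4  55.5] 104.1 [ 0.  0. -1.] F [-0.3  0.1  0.4] w 67.8 g 0.0
444.4,123.6,40,104 -> [0.02, 0.06, 0.39] 0.01 rows 0.3
444.4,123.6,19,104 -> [0.0, 0.0, 0.52] -0.0 rows 0.3
top (array([525.6, 415.2]), -16.1, 69.8)
side (array([528.9, 411.6]), -18.8, 80.1)
```

View pics/j4.png

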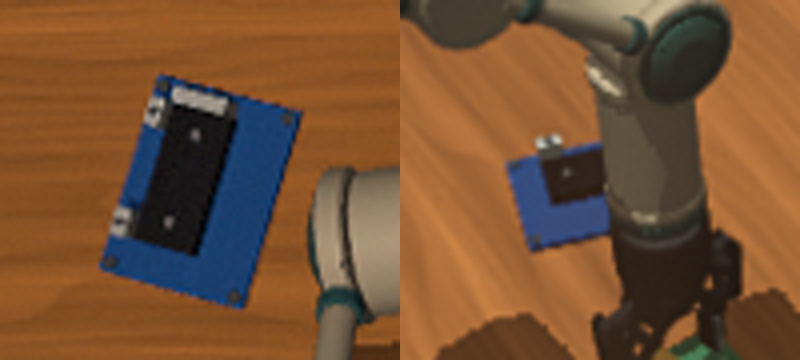

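The crop shows the board snug against the end fence (200,97) and both side blocks (153,112 and 120,222). Its measured yaw is -16.1°, so it is square. Next is the brass.

>>> {"method": "play_rows", "body": {
  "motion": [
    [0.02, 0.06, 0.4, 0, 68],
    [0.02, 0.06, 0.9, 0, 68],
    [0.02, 0.06, 0.9, 0, 68],
    [0.02, 0.06, 0.9, 0, 40],
    [0.02, 0.06, 0.9, 0, 40]
  ],
  "newtons": 80
}}

```text
clock: 13.1
position: [0.4455, 0.1237, 0.0208]
ee_rot: [0.001, 0.616, 0.788, 0.001]
contact_force: [-0.4, 0.9, 4.5]
width: 0.0475
gripper_force: 82.7
```

>>> {"method": "play_rows", "body": {
  "motion": [
    [0, 0, 0, 0, 40],
    [0, 0, 0, 0, 40],
    [0, 0, 0, 0, 40]
  ]
}}

```text
clock: 13.48
position: [0.4455, 0.1237, 0.0208]
ee_rot: [0.001, 0.616, 0.788, 0.001]
contact_force: [-0.7, 0.4, 6.0]
width: 0.0476
gripper_force: 82.9
```

>>> {"method": "play_rows", "body": {
  "motion": [
    [0, 0, -0.1, 0, 40],
    [0, 0, -0.25, 0, 40],
    [0, 0, -0.5, 0, 40],
    [0, 0, -0.8, 0, 40],
    [0, 0, -0.8, 0, 40]
  ]
}}

```text
clock: 14.1
position: [0.4453, 0.1236, 0.0527]
ee_rot: [0.001, 0.616, 0.788, 0.001]
contact_force: [-0.2, 0.3, -6.9]
width: 0.0475
gripper_force: 83.8
```

```bash
python3 p.py
python3 - <<'E'
from h import *
d=grab('side'); save(d,'s5.png',(160,110,320,230),4)
E
```

```text
t 14.1 [445.3 123.6  52.7] 104.0 [ 0.003  0.    -1.   ] F [-0.2  0.3 -6.9] w 47.5 g 83.8375461101532
```

View pics/s5.png

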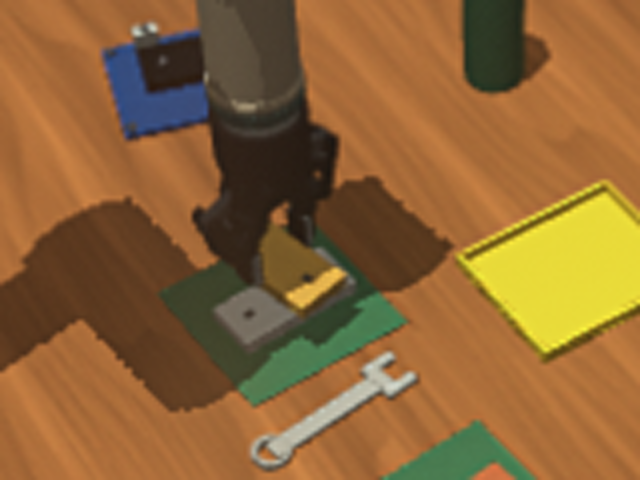

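The brass is lifted level, reads about 6.9 N and is clear of the aluminium (260,310). Carrying it to the yellow tray.

```bash
python3 p.py 540,75,85,142 665.2,20.9,60,180
```

```text
t 14.15 [444.7 123.5  52.1] 104.0 [ 0.002  0.    -1.   ] F [ 0.2  0.3 -6.4] w 47.6 g 83.82813334465027
540,75,85,142 -> [-1.75, 2.02, -0.82] -3.8 rows 3.6
665.2,20.9,60,180 -> [-3.3, 0.86, 0.62] -3.8 rows 3.6
```

>>> {"method": "play_rows", "body": {
  "motion": [
    [-0.5, 0.5, -0.5, -0.8, 40],
    [-1.2, 1.3, -0.82, -1.8, 40],
    [-1.75, 2.02, -0.82, -2.8, 40],
    [-1.75, 2.02, -0.82, -3.8, 40],
    [-1.75, 2.02, -0.82, -3.8, 40]
  ]
}}

```text
clock: 14.78
position: [0.5388, 0.0748, 0.0834]
ee_rot: [-0.001, 0.327, 0.945, -0.0]
contact_force: [-0.2, 0.6, -6.6]
width: 0.0475
gripper_force: 84.8
```

>>> {"method": "play_rows", "body": {
  "motion": [
    [-1, 0.25, 0.1, -1, 40],
    [-2, 0.5, 0.3, -2, 40],
    [-3, 0.75, 0.5, -3, 40],
    [-3.3, 0.86, 0.62, -3.8, 40],
    [-3.3, 0.86, 0.62, -3.8, 40]
  ]
}}

```text
clock: 15.4
position: [0.6642, 0.0209, 0.058]
ee_rot: [-0.001, 0.002, 1.0, 0.0]
contact_force: [-0.7, 0.1, -6.9]
width: 0.0471
gripper_force: 84.8
```

>>> {"method": "play_rows", "body": {
  "motion": [
    [0, 0, 0, 0, 40],
    [0, 0, 0, 0, 40]
  ]
}}

```text
clock: 15.65
position: [0.6636, 0.0215, 0.0597]
ee_rot: [-0.0, 0.001, 1.0, 0.0]
contact_force: [-0.0, 0.4, -6.6]
width: 0.0469
gripper_force: 84.8
```

```bash
python3 p.py 665.2,20.9,14,180
python3 - <<'E'
from m import *
d=grab('side'); print(rects(d,'brass',z=.070)); X=cloud(d)
hsv=cv2.cvtColor(d['img'],cv2.COLOR_RGB2HSV); m=cv2.inRange(hsv,*COL['brass'][:2])>0
q=X[m]; q=q[(abs(q[:,0]-.665)<.08)&(abs(q[:,1]-.02)<.07)&(q[:,2]>.03)]; print(len(q),np.nanpercentile(q[:,2],[5,50,95]) if len(q) else '')
E
```

```text
t 15.65 [663.6  21.5  59.7] 179.9 [-0.001  0.    -1.   ] F [-0.   0.4 -6.6] w 46.9 g 84.7850775718689
665.2,20.9,14,180 -> [-0.04, -0.02, 1.14] -0.01 rows 0.7
[('brass', [304.0, 177.0], 'ctr mm', 635.2, -22.7, 'size', 158.9, 137.9, 'yaw', 1.2), ('brass', [15.0, 179.0], 'ctr mm', -172.6, 484.8, 'size', 203.6, 95.1, 'yaw', -87.6), ('brass', [80.0, 78.0], 'ctr mm', 226.5, 935.8, 'size', 361.1, 331.3, 'yaw', -0.3), ('brass', [239.0, 29.0], 'ctr mm', 879.2, 838.2, 'size', 154.3, 103.8, 'yaw', 89.5), ('brass', [62.0, 13.0], 'ctr mm', 238.4, 1418.2, 'size', 627.5, 318.4, 'yaw', -39.6)]
284 [0.05797327 0.0691603  0.07490948]
```

>>> {"method": "play_rows", "body": {
  "motion": [
    [-0.04, -0.02, 0.4, 0, 40],
    [-0.04, -0.02, 0.8, 0, 40],
    [-0.04, -0.02, 1.1, 0, 40],
    [-0.04, -0.02, 1.17, 0, 40],
    [-0.04, -0.02, 1.17, 0, 40]
  ]
}}

```text
clock: 16.32
position: [0.6663, 0.0201, 0.0123]
ee_rot: [-0.0, 0.0, 1.0, 0.0]
contact_force: [-0.3, 0.6, -6.6]
width: 0.0472
gripper_force: 84.7
```

>>> {"method": "play_rows", "body": {
  "motion": [
    [0, 0, 0.03, 0, 40],
    [0, 0, 0.05, 0, 40],
    [0, 0, 0.07, 0, 40],
    [0, 0, 0.09, 0, 40],
    [0, 0, 0.1, 0, 40]
  ]
}}

```text
clock: 16.95
position: [0.6663, 0.0201, 0.0086]
ee_rot: [0.0, 0.0, 1.0, 0.0]
contact_force: [0.3, 0.0, -6.8]
width: 0.0473
gripper_force: 84.8
```

```bash
python3 p.py
```

```text
t 16.95 [666.3  20.1   8.6] 180.0 [ 0.  0. -1.] F [ 0.3  0.  -6.8] w 47.3 g 84.75268363952637
```

>>> {"method": "play_rows", "body": {
  "motion": [
    [0, 0, 0.02, 0, 40],
    [0, 0, 0.03, 0, 40],
    [0, 0, 0.04, 0, 40],
    [0, 0, 0.05, 0, 40],
    [0, 0, 0.05, 0, 40]
  ]
}}

```text
clock: 17.58
position: [0.6664, 0.0201, 0.0079]
ee_rot: [0.0, 0.0, 1.0, 0.0]
contact_force: [-4.4, -0.5, 5.3]
width: 0.0473
gripper_force: 86.1
```

>>> {"method": "play_rows", "body": {
  "motion": [
    [0, 0, 0.02, 0, 40],
    [0, 0, 0.03, 0, 40],
    [0, 0, 0.04, 0, 40]
  ]
}}

```text
clock: 17.95
position: [0.6664, 0.0201, 0.0078]
ee_rot: [0.001, 0.0, 1.0, 0.0]
contact_force: [-6.1, -0.5, 14.3]
width: 0.0469
gripper_force: 87.1
```

>>> {"method": "play_rows", "body": {
  "motion": [
    [0, 0, -0.04, 0, 44],
    [0, 0, -0.04, 0, 52],
    [0, 0, -0.04, 0, 56],
    [0, 0, -0.04, 0, 60],
    [0, 0, -0.04, 0, 66]
  ]
}}

```text
clock: 18.58
position: [0.6665, 0.0201, 0.0065]
ee_rot: [0.0, 0.0, 1.0, 0.0]
contact_force: [0.6, -0.1, 0.7]
width: 0.0662
gripper_force: 0.0
```

>>> {"method": "play_rows", "body": {
  "motion": [
    [0, 0, -0.3, 0, 66],
    [0, 0, -1, 0, 66],
    [0, 0, -2, 0, 66],
    [0, 0, -2, 0, 66]
  ]
}}

```text
clock: 19.08
position: [0.6694, 0.0199, 0.0915]
ee_rot: [0.005, 0.0, 1.0, -0.0]
contact_force: [0.4, 0.3, -0.3]
width: 0.0662
gripper_force: 0.0
```

```bash
python3 p.py 445.7,121.7,55,184.9
```

```text
t 19.07 [669.4  19.9  91.5] 180.0 [ 0.009 -0.001 -1.   ] F [ 0.4  0.3 -0.3] w 66.2 g 0.0
445.7,121.7,55,184.9 -> [5.59, 2.54, 0.91] -0.49 rows 4.0
```

Run:
```python
from m import *
for n in('top','side'):
    d=grab(n); print(n,'alu',plate(d,(.4457,.1217),np.radians(4.9),.017),'cu',plate(d,(.445,-.1475),np.radians(5.5),.017),'brass',plate(d,(.665,.021),0.,.018))
    for k,z in (('silver',.017),('copper',.017)): print([r for r in rects(d,k,z,400) if r[6]<130])
```

```text
top alu (array([440. , 118.3]), -3.8, 71.5) cu (array([ 446.5, -147.8]), 7.8, 70.1) brass (array([662.9,  28.9]), 4.7, 72.2)
[]
[('copper', [538.0, 275.0], 'ctr mm', 313.3, -814.1, 'size', 126.9, 51.0, 'yaw', 85.6)]
side alu (array([445.9, 121.7]), 5.3, 70.0) cu (array([ 446.2, -149.2]), 7.5, 69.8) brass (array([665.9,  15.6]), 8.2, 69.7)
[]
[]
```

>>> {"method": "play_rows", "body": {
  "motion": [
    [1.4, 0.6, 0, 0, 68],
    [2.8, 1.3, 0.2, -0.2, 68],
    [4.2, 1.9, 0.5, -0.4, 68],
    [5.59, 2.54, 0.91, -0.49, 68],
    [5.59, 2.54, 0.91, -0.49, 68]
  ]
}}

```text
clock: 19.8
position: [0.4337, 0.1223, 0.0476]
ee_rot: [-0.006, -0.044, 0.999, -0.0]
contact_force: [0.7, 0.0, 0.4]
width: 0.0679
gripper_force: 0.0
```

>>> {"method": "play_rows", "body": {
  "motion": [
    [0, 0, 0, 0, 68],
    [0, 0, 0, 0, 68]
  ]
}}

```text
clock: 20.05
position: [0.4447, 0.1215, 0.0504]
ee_rot: [0.001, -0.042, 0.999, 0.0]
contact_force: [0.8, 0.8, 0.1]
width: 0.0681
gripper_force: 0.0
```

```bash
python3 p.py 445.7,121.7,7,184.9;  python3 - <<'E'
from m import *
for n in('top','side'):
    d=grab(n); print(n,'cu',plate(d,(.445,-.1475),np.radians(5.5),.017),'brass',plate(d,(.665,.021),0.,.018),plate(d,(.4457,.1217),np.radians(4.9),.017))
    save(d,n+'6.png',(190,120,290,280) if n=='top' else (200,110,360,250),3)
a=cv2.imread('pics/top6.png');b=cv2.imread('pics/side6.png');b=b[:a.shape[0]];a=a[:b.shape[0]];cv2.imwrite('pics/j6.png',np.hstack([a,b]))
E
```

```text
t 20.05 [444.7 121.5  50.4] -175.1 [ 0.002  0.    -1.   ] F [0.8 0.8 0.1] w 68.1 g 0.0
445.7,121.7,7,184.9 -> [-0.02, 0.0, 1.09] -0.0 rows 0.7
top cu (array([ 446.5, -147.7]), 7.8, 70.1) brass (array([665.5,  20.6]), 0.0, 70.1) (array([450.1, 120.1]), -10.7, 62.9)
side cu (array([ 446.2, -149.2]), 7.5, 69.7) brass (array([665.2,  20. ]), 0.9, 70.5) (array([447.5, 118.4]), -0.1, 72.7)
```

View pics/j6.png

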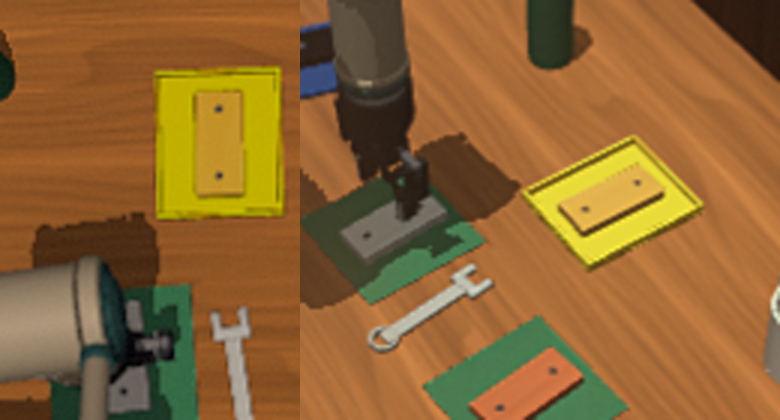

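The brass lies square and centred in the yellow tray (left picture 218,143). The gripper is over the aluminium, and the copper is undisturbed. Now gripping the aluminium.

>>> {"method": "play_rows", "body": {
  "motion": [
    [-0.02, 0, 0.5, 0, 68],
    [-0.02, 0, 0.9, 0, 68],
    [-0.02, 0, 1.08, 0, 68],
    [-0.02, 0, 1.08, 0, 68],
    [-0.02, 0, 1.08, 0, 40]
  ],
  "newtons": 45
}}

```text
clock: 20.78
position: [0.4442, 0.1218, 0.0075]
ee_rot: [0.001, -0.043, 0.999, 0.0]
contact_force: [-0.4, 0.5, 0.0]
width: 0.0511
gripper_force: 0.0
```

>>> {"method": "play_rows", "body": {
  "motion": [
    [0, 0, 0, 0, 40],
    [0, 0, 0, 0, 40],
    [0, 0, 0, 0, 40]
  ]
}}

```text
clock: 21.15
position: [0.4443, 0.1218, 0.0078]
ee_rot: [0.001, -0.043, 0.999, -0.0]
contact_force: [0.8, -1.8, 5.9]
width: 0.0483
gripper_force: 47.2
```

```bash
python3 p.py
```

```text
t 21.15 [444.3 121.8   7.8] -175.1 [ 0.002  0.    -1.   ] F [ 0.8 -1.8  5.9] w 48.3 g 47.23802626132965
```

>>> {"method": "play_rows", "body": {
  "motion": [
    [0, 0, -0.2, 0, 40],
    [0, 0, -0.6, 0, 40],
    [0, 0, -1.2, 0, 40],
    [0, 0, -2, 0, 40],
    [0, 0, -2, 0, 40]
  ]
}}

```text
clock: 21.78
position: [0.4452, 0.1221, 0.0891]
ee_rot: [0.003, -0.043, 0.999, 0.0]
contact_force: [-0.1, 0.3, -2.5]
width: 0.048
gripper_force: 47.0
```

```bash
python3 p.py 480,260,110,175 520,410,80,163.9
```

```text
t 21.77 [445.2 122.1  89.1] -175.1 [ 0.005  0.001 -1.   ] F [-0.1  0.3 -2.5] w 48.0 g 47.010737657547
480,260,110,175 -> [-1.16, 3.36, -0.52] 0.99 rows 2.3
520,410,80,163.9 -> [-0.67, 3.82, 0.75] 1.11 rows 2.5
```

>>> {"method": "play_rows", "body": {
  "motion": [
    [-0.4, 1.2, -0.3, 0.4, 40],
    [-0.8, 2.4, -0.52, 0.8, 40],
    [-1.16, 3.36, -0.52, 0.99, 40],
    [-1.16, 3.36, -0.52, 0.99, 40]
  ]
}}

```text
clock: 22.28
position: [0.4784, 0.262, 0.1066]
ee_rot: [-0.0, 0.042, 0.999, 0.0]
contact_force: [-0.5, 0.1, -3.1]
width: 0.0484
gripper_force: 47.3
```

```bash
python3 p.py 519.2,412.9,80,163.9
```

```text
t 22.27 [478.4 262.  106.6] 175.2 [-0.001  0.001 -1.   ] F [-0.5  0.1 -3.1] w 48.4 g 47.29062795639038
519.2,412.9,80,163.9 -> [-0.7, 3.85, 0.66] 1.13 rows 2.5
```

>>> {"method": "play_rows", "body": {
  "motion": [
    [-0.25, 1.3, 0.2, 0.4, 40],
    [-0.5, 2.6, 0.4, 0.8, 40],
    [-0.7, 3.85, 0.66, 1.13, 40],
    [-0.7, 3.85, 0.66, 1.13, 40],
    [-0.7, 3.85, 0.66, 1.13, 40]
  ]
}}

```text
clock: 22.9
position: [0.5183, 0.4089, 0.0799]
ee_rot: [-0.001, 0.142, 0.99, -0.002]
contact_force: [0.5, -0.2, -1.2]
width: 0.0486
gripper_force: 47.5
```

>>> {"method": "play_rows", "body": {
  "motion": [
    [0, 0, 0, 0, 40],
    [0, 0, 0, 0, 40],
    [0, 0, 0, 0, 40]
  ]
}}

```text
clock: 23.28
position: [0.5197, 0.41, 0.0819]
ee_rot: [0.0, 0.142, 0.99, 0.0]
contact_force: [0.3, 0.8, -1.1]
width: 0.0484
gripper_force: 47.5
```

```bash
python3 p.py 519.2,412.9,34,163.9
python3 - <<'E'
from m import *
d=grab('top'); p=plate(d,(.5207,.4125),np.radians(-16.1),.0892); print(p)
E
```

```text
t 23.27 [519.7 410.   81.9] 163.7 [ 0.  0. -1.] F [ 0.3  0.8 -1.1] w 48.4 g 47.54301846027374
519.2,412.9,34,163.9 -> [0.03, 0.07, 1.2] -0.02 rows 0.8
(array([520.2, 413.6]), -20.1, 74.7)
```

>>> {"method": "play_rows", "body": {
  "motion": [
    [0.03, 0.06, 0.4, -0.02, 40],
    [0.03, 0.06, 0.8, -0.02, 40],
    [0.03, 0.06, 1.1, -0.02, 40],
    [0.03, 0.06, 1.2, -0.02, 40],
    [0.03, 0.06, 1.2, -0.02, 40]
  ]
}}

```text
clock: 23.95
position: [0.519, 0.4132, 0.0329]
ee_rot: [-0.0, 0.14, 0.99, -0.0]
contact_force: [-0.1, -0.4, -1.4]
width: 0.0484
gripper_force: 47.5
```

>>> {"method": "play_rows", "body": {
  "motion": [
    [0, 0, 0, 0, 40],
    [0, 0, 0, 0, 40]
  ]
}}

```text
clock: 24.2
position: [0.5195, 0.4135, 0.0341]
ee_rot: [0.0, 0.14, 0.99, 0.0]
contact_force: [-0.2, 0.0, -1.1]
width: 0.0482
gripper_force: 47.5
```

```bash
python3 p.py 519.2,412.9,26.8,163.9
```

```text
t 24.2 [519.5 413.5  34.1] 163.9 [ 0.001  0.001 -1.   ] F [-0.2  0.  -1.1] w 48.2 g 47.52026975154877
519.2,412.9,26.8,163.9 -> [0.0, -0.02, 0.18] -0.0 rows 0.1
```

>>> {"method": "play_rows", "body": {
  "motion": [
    [0, -0.02, 0.06, 0, 40],
    [0, -0.02, 0.11, 0, 40],
    [0, -0.02, 0.15, 0, 40],
    [0, -0.02, 0.18, 0, 40],
    [0, -0.02, 0.2, 0, 40]
  ]
}}

```text
clock: 24.82
position: [0.5188, 0.4124, 0.0268]
ee_rot: [0.0, 0.14, 0.99, 0.0]
contact_force: [-2.8, -2.8, 10.1]
width: 0.0486
gripper_force: 48.7
```

>>> {"method": "play_rows", "body": {
  "motion": [
    [0, 0, 0, 0, 40],
    [0, 0, 0.01, 0, 40]
  ]
}}

```text
clock: 25.08
position: [0.5188, 0.4125, 0.0268]
ee_rot: [0.0, 0.14, 0.99, 0.0]
contact_force: [-2.5, -0.7, 10.0]
width: 0.0486
gripper_force: 48.7
```

>>> {"method": "play_rows", "body": {
  "motion": [
    [-0.03, 0, -0.03, 0, 40],
    [-0.06, 0, -0.03, 0, 40],
    [-0.09, 0, -0.03, 0, 40],
    [-0.12, 0, -0.03, 0, 40],
    [-0.14, 0, -0.03, 0, 40]
  ]
}}

```text
clock: 25.7
position: [0.5222, 0.4119, 0.0269]
ee_rot: [-0.002, 0.14, 0.99, 0.0]
contact_force: [-7.3, 2.1, 8.0]
width: 0.0483
gripper_force: 48.5
```

>>> {"method": "play_rows", "body": {
  "motion": [
    [0, 0.03, 0, 0, 40],
    [0, 0.06, 0, 0, 40],
    [0, 0.09, 0, 0, 40],
    [0, 0.12, 0, 0, 40],
    [0, 0.14, 0, 0, 40]
  ]
}}

```text
clock: 26.32
position: [0.5224, 0.4127, 0.0269]
ee_rot: [-0.003, 0.14, 0.99, -0.004]
contact_force: [-7.1, -8.9, 13.9]
width: 0.0481
gripper_force: 49.0
```

```bash
python3 p.py
```

```text
t 26.32 [522.4 412.7  26.9] 163.9 [-0.007 -0.007 -1.   ] F [-7.1 -8.9 13.9] w 48.1 g 48.9822918176651
```

>>> {"method": "play_rows", "body": {
  "motion": [
    [0, 0, -0.06, 0, 40],
    [0, 0.05, -0.06, 0, 40],
    [0, 0.08, -0.06, 0, 40],
    [0, 0.12, -0.06, 0, 40],
    [0, 0.12, -0.06, 0, 40]
  ]
}}

```text
clock: 26.95
position: [0.5234, 0.416, 0.0272]
ee_rot: [-0.004, 0.14, 0.99, -0.005]
contact_force: [-6.8, -9.6, 4.8]
width: 0.0482
gripper_force: 48.1
```

```bash
python3 p.py
python3 - <<'E'
from h import *
d=grab('top'); save(d,'t7.png',(80,150,200,260),5)
E
```

```text
t 26.95 [523.4 416.   27.2] 163.9 [-0.009 -0.01  -1.   ] F [-6.8 -9.6  4.8] w 48.2 g 48.10629487037659
```

View pics/t7.png

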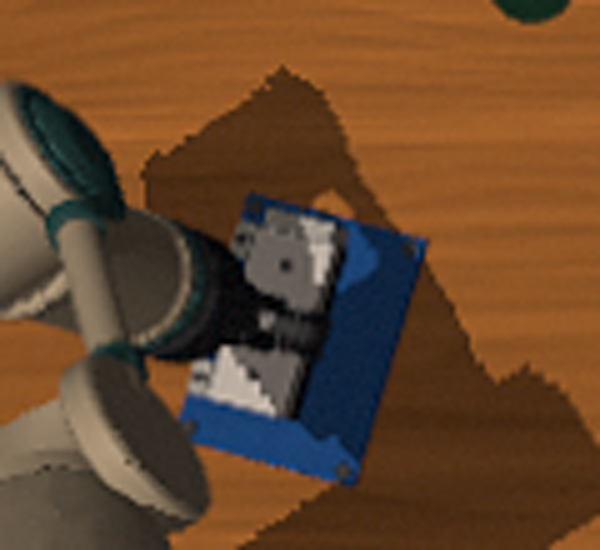

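It moved up to the side fence and appears snug (crop 285,300). One more push on each axis to confirm.

>>> {"method": "play_rows", "body": {
  "motion": [
    [-0.04, 0, 0, 0, 40],
    [-0.08, 0, 0, 0, 40],
    [-0.12, 0, 0, 0, 40],
    [-0.12, 0, 0, 0, 40]
  ]
}}

```text
clock: 27.5
position: [0.5233, 0.416, 0.0271]
ee_rot: [-0.008, 0.141, 0.99, -0.005]
contact_force: [-15.0, -5.9, 7.9]
width: 0.0484
gripper_force: 48.5
```

>>> {"method": "play_rows", "body": {
  "motion": [
    [0, 0.04, 0, 0, 40],
    [0, 0.08, 0, 0, 40],
    [0, 0.08, 0, 0, 40]
  ]
}}

```text
clock: 27.88
position: [0.5234, 0.4161, 0.0271]
ee_rot: [-0.009, 0.141, 0.99, -0.008]
contact_force: [-16.8, -12.6, 11.7]
width: 0.0485
gripper_force: 48.8
```

```bash
python3 p.py
```

```text
t 27.88 [523.4 416.1  27.1] 163.8 [-0.02  -0.014 -1.   ] F [-16.8 -12.6  11.7] w 48.5 g 48.77340316772461
```

>>> {"method": "play_rows", "body": {
  "motion": [
    [0.08, -0.08, -0.02, 0, 40],
    [0.12, -0.1, -0.04, 0, 50],
    [0.12, -0.1, -0.04, 0, 54],
    [0.12, -0.1, -0.04, 0, 58],
    [0.12, -0.1, -0.04, 0, 62]
  ]
}}

```text
clock: 28.5
position: [0.5282, 0.421, 0.0305]
ee_rot: [0.001, 0.14, 0.99, 0.001]
contact_force: [-0.9, -0.8, -0.1]
width: 0.0621
gripper_force: 0.4
```

```bash
python3 p.py
```

```text
t 28.5 [528.2 421.   30.5] 163.9 [ 0.002  0.002 -1.   ] F [-0.9 -0.8 -0.1] w 62.1 g 0.41614724323153496
```

>>> {"method": "play_rows", "body": {
  "motion": [
    [0, -0.04, -0.02, 0, 66],
    [0, -0.04, -0.4, 0, 66],
    [0, -0.04, -1.2, 0, 66],
    [0, -0.04, -2, 0, 66],
    [0, -0.04, -2, 0, 66]
  ]
}}

```text
clock: 29.12
position: [0.5289, 0.4203, 0.1149]
ee_rot: [0.003, 0.14, 0.99, 0.003]
contact_force: [-0.3, 0.5, -0.3]
width: 0.066
gripper_force: 0.0
```

```bash
python3 p.py 470,130,110,176 446.4,-148.4,60,187.6
```

```text
t 29.12 [528.9 420.3 114.9] 163.9 [ 0.008  0.005 -1.   ] F [-0.3  0.5 -0.3] w 66.0 g 0.0
470,130,110,176 -> [-0.6, -7.38, 0.12] -1.21 rows 4.7
446.4,-148.4,60,187.6 -> [0.1, -6.98, 1.25] -1.16 rows 4.5
```

>>> {"method": "play_rows", "body": {
  "motion": [
    [-0.12, -1.4, 0.1, -0.3, 66],
    [-0.3, -2.9, 0.12, -0.6, 66],
    [-0.4, -4.4, 0.12, -0.9, 66],
    [-0.5, -5.9, 0.12, -1.2, 66],
    [-0.6, -7.38, 0.12, -1.21, 66]
  ]
}}

```text
clock: 29.75
position: [0.4669, 0.1266, 0.1052]
ee_rot: [0.0, 0.034, 0.999, -0.0]
contact_force: [0.5, 0.1, 0.2]
width: 0.0656
gripper_force: 0.0
```

>>> {"method": "play_rows", "body": {
  "motion": [
    [0, -1.4, 0, -0.3, 68],
    [0, -2.9, 0.2, -0.6, 68],
    [0, -4.4, 0.4, -0.9, 68],
    [0.1, -5.9, 0.8, -1.1, 68],
    [0.1, -6.98, 1.1, -1.16, 68]
  ]
}}

```text
clock: 30.38
position: [0.4433, -0.152, 0.0608]
ee_rot: [-0.0, -0.066, 0.998, 0.0]
contact_force: [1.0, 0.5, 0.2]
width: 0.0681
gripper_force: 0.0
```

>>> {"method": "play_rows", "body": {
  "motion": [
    [0, 0, 0, 0, 68],
    [0, 0, 0, 0, 68],
    [0, 0, 0, 0, 68]
  ]
}}

```text
clock: 30.75
position: [0.4442, -0.1487, 0.0616]
ee_rot: [0.0, -0.067, 0.998, 0.0]
contact_force: [-0.3, -0.2, 0.3]
width: 0.0681
gripper_force: 0.0
```

```bash
python3 p.py 446.4,-148.4,8,187.6
python3 - <<'E'
from m import *
for n in('top','side'):
    d=grab(n); print(n,plate(d,(.5247,.4142),np.radians(-16.1),.036)); save(d,n+'8.png',(90,170,190,260) if n=='top' else (159,72,259,162),4)
a=cv2.imread('pics/top8.png');b=cv2.imread('pics/side8.png');cv2.imwrite('pics/j8.png',np.hstack([a,b]))
E
```

```text
t 30.75 [ 444.2 -148.7   61.6] -172.3 [ 0.  0. -1.] F [-0.3 -0.2  0.3] w 68.1 g 0.0
446.4,-148.4,8,187.6 -> [-0.05, 0.0, 1.34] 0.01 rows 0.9
top (array([525.5, 415.4]), -15.7, 69.9)
side (array([530.2, 415.6]), -8.8, 74.2)
```

View pics/j8.png

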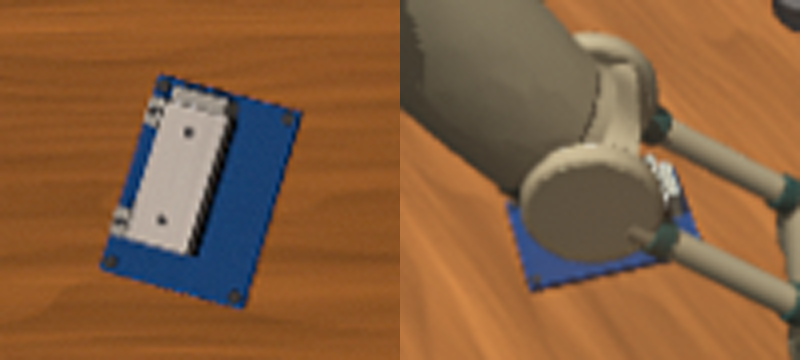

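The aluminium lies flat on the board and against the fences (crop 175,180). Its centre matches the board's to 0.2 mm. Now the copper.

>>> {"method": "play_rows", "body": {
  "motion": [
    [-0.05, 0, 0.5, 0, 68],
    [-0.05, 0, 1, 0, 68],
    [-0.05, 0, 1.37, 0, 68],
    [-0.05, 0, 1.37, 0, 68],
    [-0.05, 0, 1.37, 0, 40]
  ],
  "newtons": 80
}}

```text
clock: 31.48
position: [0.4467, -0.1493, 0.0072]
ee_rot: [0.0, -0.067, 0.998, -0.0]
contact_force: [1.2, 4.2, 5.7]
width: 0.0514
gripper_force: 6.2
```

>>> {"method": "play_rows", "body": {
  "motion": [
    [0, 0, 0, 0, 40],
    [0, 0, 0, 0, 40],
    [0, 0, 0, 0, 40]
  ]
}}

```text
clock: 31.85
position: [0.4466, -0.1491, 0.0079]
ee_rot: [0.001, -0.066, 0.998, 0.0]
contact_force: [-0.5, 2.7, 5.2]
width: 0.0471
gripper_force: 81.9
```

```bash
python3 p.py
```

```text
t 31.85 [ 446.6 -149.1    7.9] -172.4 [ 0.001  0.    -1.   ] F [-0.5  2.7  5.2] w 47.1 g 81.88987255096436
```

>>> {"method": "play_rows", "body": {
  "motion": [
    [0, 0, -0.2, 0, 40],
    [0, 0, -0.5, 0, 40],
    [0, 0, -1, 0, 40],
    [0, 0, -1.6, 0, 40],
    [0, 0, -1.6, 0, 40]
  ]
}}

```text
clock: 32.48
position: [0.4477, -0.1505, 0.0724]
ee_rot: [0.002, -0.066, 0.998, -0.001]
contact_force: [0.3, -0.3, -8.2]
width: 0.0467
gripper_force: 84.6
```

```bash
python3 p.py 493.5,-375,60,165.5
```

```text
t 32.48 [ 447.7 -150.5   72.4] -172.4 [ 0.004 -0.002 -1.   ] F [ 0.3 -0.3 -8.2] w 46.7 g 84.57083344459534
493.5,-375,60,165.5 -> [-0.39, -5.72, 0.31] 2.21 rows 3.7
```

>>> {"method": "play_rows", "body": {
  "motion": [
    [-0.1, -1.4, 0, 0.6, 40],
    [-0.2, -2.8, 0, 1.1, 40],
    [-0.3, -4.2, 0.1, 1.7, 40],
    [-0.39, -5.5, 0.3, 2.21, 40],
    [-0.39, -5.72, 0.31, 2.21, 40]
  ]
}}

```text
clock: 33.1
position: [0.4921, -0.3784, 0.0561]
ee_rot: [0.0, 0.128, 0.992, -0.001]
contact_force: [-0.2, 1.1, -7.3]
width: 0.0471
gripper_force: 85.2
```

>>> {"method": "play_rows", "body": {
  "motion": [
    [0, 0, 0, 0, 40],
    [0, 0, 0, 0, 40],
    [0, 0, 0, 0, 40]
  ]
}}

```text
clock: 33.48
position: [0.4916, -0.3728, 0.0582]
ee_rot: [-0.0, 0.126, 0.992, 0.0]
contact_force: [0.1, 0.4, -7.3]
width: 0.0473
gripper_force: 85.2
```

```bash
python3 p.py 493.5,-375,13,165.5
```

```text
t 33.48 [ 491.6 -372.8   58.2] 165.6 [-0.001  0.001 -1.   ] F [ 0.1  0.4 -7.3] w 47.3 g 85.2222204208374
493.5,-375,13,165.5 -> [-0.06, -0.04, 1.13] 0.01 rows 0.7
```

>>> {"method": "play_rows", "body": {
  "motion": [
    [-0.06, -0.04, 0.4, 0, 40],
    [-0.06, -0.04, 0.8, 0, 40],
    [-0.06, -0.04, 1.05, 0, 40],
    [-0.06, -0.04, 1.13, 0, 40],
    [-0.06, -0.04, 1.13, 0, 40]
  ]
}}

```text
clock: 34.1
position: [0.4938, -0.3766, 0.0127]
ee_rot: [-0.0, 0.126, 0.992, 0.0]
contact_force: [0.2, 0.2, -7.7]
width: 0.0468
gripper_force: 85.2
```

>>> {"method": "play_rows", "body": {
  "motion": [
    [0, 0, 0.02, 0, 40],
    [0, 0, 0.04, 0, 40],
    [0, 0, 0.06, 0, 40],
    [0, 0, 0.08, 0, 40],
    [0, 0, 0.08, 0, 40]
  ]
}}

```text
clock: 34.72
position: [0.4937, -0.3764, 0.0098]
ee_rot: [-0.0, 0.126, 0.992, 0.0]
contact_force: [-0.1, 0.3, -7.2]
width: 0.0468
gripper_force: 85.2
```

```bash
python3 p.py
```

```text
t 34.73 [ 493.7 -376.4    9.8] 165.5 [-0.  0. -1.] F [-0.1  0.3 -7.2] w 46.8 g 85.1941967010498
```

>>> {"method": "play_rows", "body": {
  "motion": [
    [0, 0, 0.02, 0, 40],
    [0, 0, 0.03, 0, 40],
    [0, 0, 0.04, 0, 40],
    [0, 0, 0.05, 0, 40],
    [0, 0, 0.06, 0, 40]
  ]
}}

```text
clock: 35.35
position: [0.4939, -0.3766, 0.0089]
ee_rot: [0.0, 0.126, 0.992, -0.0]
contact_force: [-3.8, 2.7, 8.9]
width: 0.0472
gripper_force: 87.0
```

>>> {"method": "play_rows", "body": {
  "motion": [
    [0, 0, 0, 0, 40],
    [0, 0, 0, 0, 40]
  ]
}}

```text
clock: 35.6
position: [0.4939, -0.3766, 0.0089]
ee_rot: [0.0, 0.126, 0.992, -0.0]
contact_force: [-3.0, 2.0, 6.1]
width: 0.0472
gripper_force: 86.8
```

>>> {"method": "play_rows", "body": {
  "motion": [
    [0, 0, -0.03, 0, 44],
    [0, 0, -0.03, 0, 52],
    [0, 0, -0.03, 0, 56],
    [0, 0, -0.03, 0, 60],
    [0, 0, -0.03, 0, 66]
  ]
}}

```text
clock: 36.22
position: [0.494, -0.3767, 0.0087]
ee_rot: [0.0, 0.126, 0.992, -0.0]
contact_force: [-0.0, -0.1, 0.8]
width: 0.066
gripper_force: 0.0
```

>>> {"method": "play_rows", "body": {
  "motion": [
    [0, 0, -0.3, 0, 66],
    [0, 0, -1, 0, 66],
    [0, 0, -2.5, 0, 66],
    [0, 0, -3.5, 0, 66],
    [0, 0, -3.5, 0, 66]
  ]
}}

```text
clock: 36.85
position: [0.4959, -0.3784, 0.1538]
ee_rot: [0.004, 0.126, 0.992, -0.003]
contact_force: [0.4, -0.7, -0.4]
width: 0.0658
gripper_force: 0.0
```

>>> {"method": "play_rows", "body": {
  "motion": [
    [2.5, 3, 0, 0, 66],
    [2.5, 3, 0, 0, 66],
    [2.5, 3, 0, 0, 66],
    [2.5, 3, 0, 0, 66],
    [2.5, 3, 0, 0, 66]
  ]
}}

```text
clock: 37.48
position: [0.4276, -0.236, 0.1486]
ee_rot: [0.0, 0.126, 0.992, -0.0]
contact_force: [-0.8, -0.3, -1.5]
width: 0.0659
gripper_force: 0.0
```

```bash
python3 p.py
python3 - <<'E'
from m import *
d=grab('top'); save(d,'t9.png',s=1.4)
print('cu',plate(d,(.4935,-.375),np.radians(-14.5),.018),'brass',plate(d,(.665,.021),0.,.018),'alu',plate(d,(.5255,.4152),np.radians(-16.1),.036),rects(d,'red'))
E
```

```text
t 37.48 [ 427.6 -236.   148.6] 165.5 [ 0.001 -0.001 -1.   ] F [-0.8 -0.3 -1.5] w 65.9 g 0.0
cu (array([ 493.5, -375.2]), -16.4, 71.3) brass (array([665.5,  20.6]), 0.2, 70.0) alu (array([525.4, 415.4]), -15.8, 70.0) [('red', [399.0, 205.0], 'ctr mm', 531.0, -384.6, 'size', 128.6, 76.5, 'yaw', 74.8)]
```

View pics/t9.png

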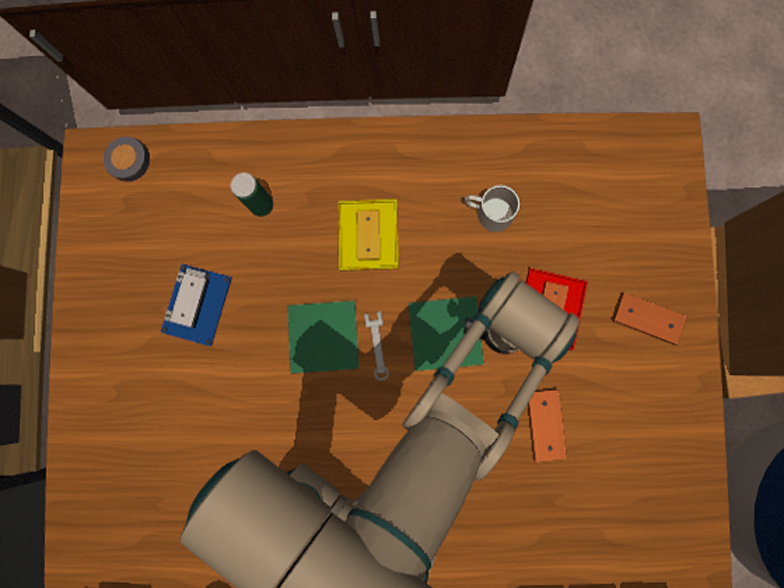

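The top view shows the brass, aluminium, mug, can and wrench all in place. The copper (555,295) is partly hidden, so I'll check it in the side view.

Run:
```python
from m import *
d=grab('side'); print('cu',plate(d,(.4935,-.375),np.radians(-14.5),.018),'alu',plate(d,(.5255,.4152),np.radians(-16.1),.036)); save(d,'s10.png',(270,240,400,340),5)
```

```text
cu (array([ 493.8, -377.9]), -14.2, 70.1) alu (array([527.3, 415.7]), -16.1, 81.0)
```

View pics/s10.png

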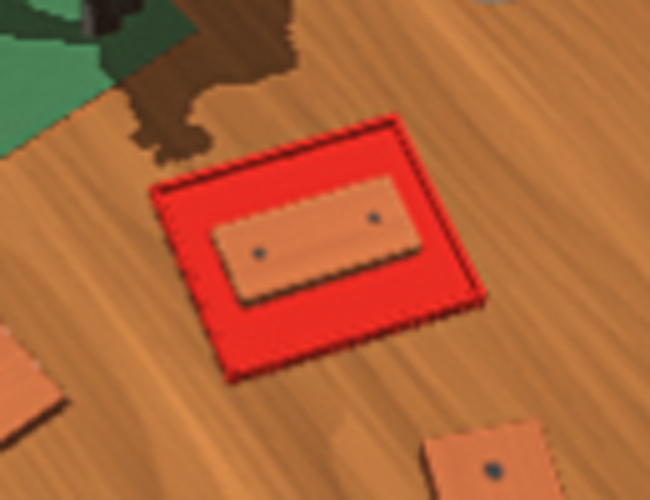

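The copper lies flat, lengthwise and central in the red tray (crop 317,240). Handing in.

```bash
python3 -c "
from rig import manip
print(manip.sign_off())"
```

```text
the job is handed in; nothing more can be done
None
```

I handed the job in at about 37.6 s: the board then the aluminium are home against both jig fences, the brass is centred in the yellow tray and the copper in the red tray, each set down gently, with the mug, can and wrench untouched.

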